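# Reset the tripped shoe dryer

## Task

The shoe dryer has tripped after a power cut: first slide the shutter on its top fully open, then take the square-handled reset pin out of the caddy's top, reach its steel shaft through the uncovered hole and press the recessed button all the way down. Finish while still gripping the pin and holding the button down, with the shutter open; leave the round-knobbed punch in its socket and the other things on the table where they are.

Things in the scene. Friction and masses are not known exactly. Their poses are not given: they have to be found in the camera images.
- dryer: Shoe dryer, grey plastic box 200 x 200 x 60 mm high, fixed to the table; origin at the centre of its underside, z up. Near its -x edge the top carries the shutter and, under it, the reset hole; near its +x edge two black stalks (48 mm wide mushroom heads, tops at z = 135 mm) stand at x = 55, y = -55 and +55 mm.
- reset_hole (a point): Centre of the round reset hole, diameter 14 mm, at the level of the dryer's top face (x = -45, y = -22, z = 60 mm in the dryer's frame; same axes as the dryer). The white button, 22 mm wide, lies below it with its top 22 mm under the top face when not pressed.
- reset_button (a joint): Travel of the recessed button in m: 0 released, 0.008 fully down (vertical). A spring pushes it back up: 2 N to start, about 5.2 N fully down, then a hard stop.
- shutter (a joint): Travel of the black shutter in m along the dryer's +y axis: 0 shut (it starts 0 to 0.008, hole covered), 0.045 fully open against its stop. It stays where it is left; friction 1.5 N.
- shutter_grip (a point): Top centre of the shutter's upright grip, a block 26 mm along the dryer's x, 12 mm along its y, 22 mm high, standing on the middle of the 34 x 40 x 4 mm shutter plate that lies on the dryer's top; this point is 26 mm above the dryer's top face. Two 4 mm high rails run along y on either side.
- caddy: Grey plastic caddy 120 (x) x 200 (y) x 90 mm high with a swing door in its -x side, fixed to the table; origin at the centre of its underside. Its top has two tool sockets, 10 mm holes at x = 0, y = -55 and +55 mm; the pin stands in one and the punch in the other.
- pin: Reset pin, 40 to 85 g, standing upright in a caddy socket with its handle's underside resting on the caddy's top: square wooden handle 18 x 18 mm, 60 mm tall (sides along its x and y), above a round steel shaft of 6 mm diameter, 60 mm long. Origin at the shaft's lower tip, z up along the shaft; the handle spans z = 60 to 120 mm.
- pin_tip (a point): Lower tip of the pin's steel shaft (the pin's origin).
- pin_grip (a point): Middle of the pin's square handle, 90 mm above the tip and 30 mm above the caddy's top.
- punch: Bystander: short punch in the other socket, with a round wooden knob 42 mm wide on a 24 mm neck, its top 52 mm above the caddy's top; its shaft is only 20 mm long. Origin at the shaft's tip.
- tin: Bystander: closed round tin of polish, 76 mm across, 26 mm high. Origin at the centre of its underside.
- brush: Bystander: plastic shoe brush 140 x 42 x 40 mm high, brown bristles down, black back, lying along its x. Origin at the centre of its underside.
- jar: Bystander: small amber jar with a white lid, 50 mm wide, 60 mm high. Origin at the centre of its underside.
- shoehorn: Bystander: flat steel shoehorn about 190 mm long, lying along its x. Origin near the middle, on its underside.
- shoe_tree: Bystander: wooden shoe tree 245 mm long, 60 mm wide, 50 mm high, lying along its x. Origin near the middle, on its underside.

How it is judged:
By the outcome, as a careful person would: the job done as asked, in the order asked, and still so for the second after the job is handed in, while the arm keeps its last pose, push and grip.
It also fails if it takes over 56 s, if anything falls off the work surface, if the arm or the gripper's body presses on something with over 40 N, if the wrist force passes 120 N, or if a joint passes its speed limit or range.

## Robot

A 6-joint arm with a two-finger parallel gripper is mounted at the origin on the work surface. World frame = base frame: x ahead of the robot, y to its left, z up, the work surface at z = 0. Lengths are in m, angles in degrees, forces in N, time in s.
With the tool pointing down it reaches from about 0.275 to 0.75 m from the base axis. Payload 10.2 kg.
Tool frame: the origin (TCP) lies at the centre of the arm's flange, where the gripper is bolted on; the fingertips stand robot.nose_length ahead of it and the grasp point (between the pads) lies 155 mm ahead of it (robot.nose_length is the distance from the TCP to the fingertips, in m); z points along the fingers, y is the line along which they close (so a half turn about z gives the same grasp; the last joint's range is limited). The gripper opens to 85 mm and grips with 20 to 120 N. Pads are 22 mm wide; open, the fingers measure 114 mm over their backs; the gripper's body (76 mm by 85 mm) begins 54 mm behind the grasp point. The pads swing forward as they close: fully open they stand 13 mm farther back than shut.
Start: joints at [59.851, 17.928, 85.812, -0, 76.261, -12.8], TCP at [0.157, 0.501, 0.405] pointing down, gripper open.
Joint ranges: [-168.41, 168.41], [-55.51, 124.54], [10.69, 146.95], [-70.63, 250.63], [1, 178], [-165.06, 165.06]. Speed limits (degrees/s): [136.94, 136.94, 172.46, 180, 180, 180].

## Interface

Orientations are given as a 3x3 rotation matrix whose columns are the frame's x, y, z axes.
In Python, from cell import robot, grab_frame, camera_model gives the robot as it stands. The module is installed in compiled form; this text tells all that it offers.
- The arm moves only by the tool carry_out, never from a script. Its argument "commands" is a list that holds one entry, the list of rows, each a list of 7 numbers: the shift along the tool's x, y, z in m, then the turn, a rotation vector about the tool's x, y, z in degrees, then the closure, from -1 (fully open) to 1 (shut), so that 0 is half open. A call has exactly 10 rows; each row shifts and turns the commanded pose from where the row before left it, along the tool's axes as they then stand; what a row does not reach is not made up. A row lasts 1/8 s, in which the tool goes at most 62.5 mm and 10.7 degrees, less where a joint would pass 70% of its speed; a pose out of reach is approached as far as the arm can. A call with a gripper value outside its range is refused whole. The fingers move at their own pace and stop on an object; "newtons" is the grip in N (left out, the last holds). Time passes only in rows, so rows that do not move let the fingers close, or fill a call up. It gives the time, the measured TCP pose, the force, the opening and the grip force at its end, in the units of the state.
- robot.get_obs(): the state, without advancing time (a new reading comes with each control period).
- grab_frame(name): name is "side" or "top"; returns the picture (400x640x3 uint8, red, green, blue); there is no depth.
- camera_model(name): a dict with "camera_matrix" (3x3 intrinsics, pixels), "rvec" (rotation vector, rad) and "tvec" (3), from world to camera coordinates, as OpenCV has them. Camera axes: x right, y down, z forward; pixel columns grow to the right and rows downward; lengths in m; the calibration is good to about 2 mm. A picture is of the moment at which its call begins. camera_model takes no time and is no camera call.
- robot.job_done(): hands the job in; it is judged then, once.
The state is a dict: "t": time; "qpos": joint angles; "qd": joint speeds; "effort": joint torques, N m; "position": TCP position; "eef_rot": TCP orientation; "force": force on the tool from outside, world axes, zero at the start; "wrist_torque": the same for the moment, N m; "gripper_width": finger opening in m; "gripper_force": force on a finger pad.
Only numpy, scipy, OpenCV 4.12 (cv2) and the standard library are available. Lean on these libraries where they do the work, as an engineer would, in place of code of your own. Each camera call takes 0.05 s, during which the arm holds its last target. There are 200 camera calls.

## Working session

There is one attempt and no reset: what is moved stays moved. The work goes in short steps, Python scripts to look and compute and a tool call to move; the robot and the scene stay as the last step left them, time stands still between calls to the robot, and variables do not carry over. Pictures are saved under pics/ and viewed, at most 10 in all, crops included, and the job is handed in when it is done.

Besides the shell and the picture viewer there is one more tool, called after "Call:" as name(argument=value, ...) on one line, values as JSON. carry_out: Moves the arm, as the interface text tells. Its arguments: {"type":"object","properties":{"commands":{"type":"array","items":{"type":"array","items":{"type":"array","items":{"type":"number"}}}},"newtons":{"type":"number"}},"required":["commands"]}

```bash
mkdir -p pics; python3 - <<'E'
from cell import robot, grab_frame, camera_model
import cv2,numpy as np
for n in("side","top"):
    cv2.imwrite(f"pics/{n}0.png",grab_frame(n)[:,:,::-1])
    c=camera_model(n);R=cv2.Rodrigues(np.array(c["rvec"]))[0]
    print(n,c["camera_matrix"],(-R.T@np.array(c["tvec"]).ravel()),R[2])
o=robot.get_obs();print(o,robot.nose_length)
E
```

```text
side [[414.02449862   0.         321.09129266]
 [  0.         414.02449862 194.1617242 ]
 [  0.           0.           1.        ]] [-0.01558891 -0.75856988  1.01880731] [ 0.43324203  0.57223615 -0.69630965]
top [[453.72089101   0.         323.17770147]
 [  0.         453.72089101 201.630848  ]
 [  0.           0.           1.        ]] [ 2.71960753e-01 -1.03793520e-03  1.45948812e+00] [ 0.20827959 -0.00623182 -0.97804948]
{'t': 0.1, 'qpos': array([ 5.98528068e+01,  1.79551551e+01,  8.58490727e+01,  1.57186278e-03,
        7.62613087e+01, -1.28000811e+01]), 'qd': array([-0.03260193, -0.01547016, -0.21396963, -0.01365999, -0.01783579,
        0.01055553]), 'effort': array([ 2.12345258e-03, -4.12902474e+01, -2.60142964e+01, -1.85728773e-04,
        3.03299625e-03,  1.49863013e-05]), 'position': array([0.15652737, 0.5010867 , 0.4042057 ]), 'eef_rot': array([[-9.54513926e-01,  2.98165739e-01, -5.97500561e-04],
       [ 2.98166207e-01,  9.54513468e-01, -9.75725998e-04],
       [ 2.79394270e-04, -1.10949853e-03, -9.99999345e-01]]), 'force': array([-0.5879668 , -0.42928893,  0.35431552]), 'wrist_torque': array([-0.09338817,  0.02950463, -0.01681555]), 'gripper_force': 0.0, 'gripper_width': 0.08531063657812339} 0.1734
```

View pics/side0.png

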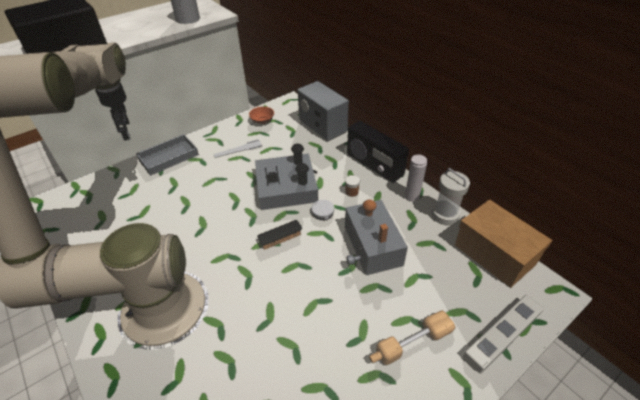

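View pics/top0.png

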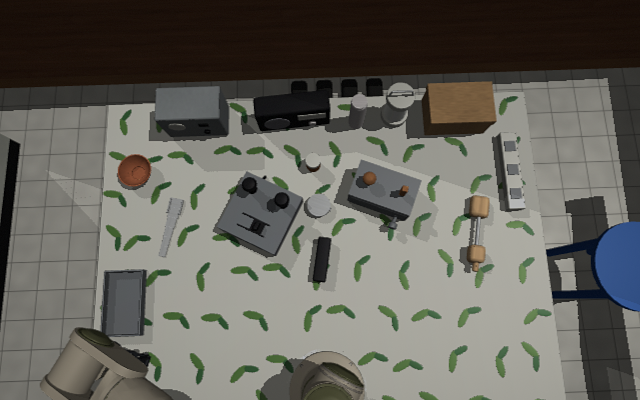

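The side view shows the dryer at (285,180) and the caddy at (375,237), with the pin at (383,232) and the punch at (369,207). The top view has the dryer at (260,215), the caddy at (380,190), the pin at (404,189) and the punch at (370,178). I'll zoom in on both.

```bash
python3 - <<'E'
import cv2
a=cv2.imread("pics/top0.png")[160:260,210:430];cv2.imwrite("pics/topc.png",cv2.resize(a,(792,360),interpolation=3))
a=cv2.imread("pics/side0.png")[135:280,245:415];cv2.imwrite("pics/sidec.png",cv2.resize(a,(680,580),interpolation=3))
E
```

```text
(no output)
```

View pics/topc.png

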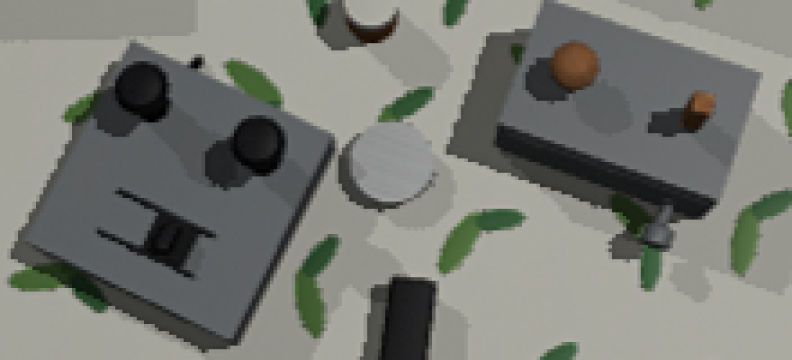

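View pics/sidec.png

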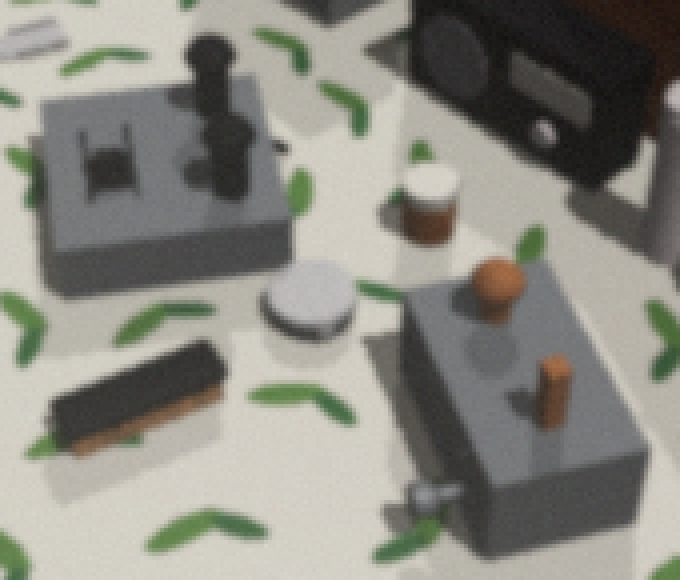

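The top crop shows the dryer's top corners at about (134,42), (332,136), (221,330) and (25,238), with the shutter grip at (168,238) and the pin's top at (704,97). The side crop has dryer corners (42,102), (258,75), (292,215) and (58,250), and the pin standing at (555,390). Next I'll fit the poses, refining them on image edges.

```bash
cat > h.py <<'E'
import cv2,numpy as np
from scipy.optimize import least_squares,minimize
from cell import camera_model
CM={n:camera_model(n) for n in("side","top")}
def proj(n,P):
    c=CM[n];return cv2.projectPoints(np.atleast_2d(P).astype(float),np.array(c["rvec"]),np.array(c["tvec"]),np.array(c["camera_matrix"]),None)[0][:,0]
def T(p,L):
    a=p[2];return np.array(L)@np.array([[np.cos(a),np.sin(a),0],[-np.sin(a),np.cos(a),0],[0,0,1]])+[p[0],p[1],0]
CR={"top":(3.6,210,160),"side":(4,245,135)}
def un(n,c):
    s,u,v=CR[n];return (np.array(c,float)+.5)/s-.5+[u,v]
def box(x,y,z): return np.array([[x,y,z],[x,-y,z],[-x,-y,z],[-x,y,z]],float)/1000
def tri(pt,ps,x0=(.5,0,.1)):
    r=least_squares(lambda q:np.r_[proj("top",q)[0]-pt,proj("side",q)[0]-ps],x0);return r.x,r.fun
E
python3 - <<'E'
from h import *
cn={"dryer":(box(100,100,60),{"top":[(134,42),(332,136),(221,330),(25,238)],"side":[(258,75),(292,215),(58,250),(42,102)]}),
"caddy":(box(60,100,90),{"top":[(548,2),(762,73),(714,197),(500,128)],"side":[(545,262),(650,452),(490,478),(405,292)]})}
G={}
for n in CM:
    g=cv2.GaussianBlur(cv2.imread(f"pics/{n}0.png"),(0,0),.8).astype(np.float32)
    G[n]=cv2.GaussianBlur(sum(np.hypot(cv2.Sobel(g[...,k],5,1,0),cv2.Sobel(g[...,k],5,0,1)) for k in range(3)),(0,0),.7)
t=np.linspace(.05,.95,60)[:,None]
for k,(L,C) in cn.items():
    f=lambda q,ns=("top","side"):np.concatenate([(proj(n,T(q,L+[0,0,q[3] if len(q)>3 else 0]))-un(n,C[n])).ravel() for n in ns])
    r=least_squares(f,[.55,.1,0.,0.]);print(k,"4dof",r.x.round(4),"rms px",np.sqrt(np.mean(r.fun**2)).round(2))
    r=least_squares(f,[.55,.1,0.]);print("  3dof",r.x.round(4),np.sqrt(np.mean(r.fun**2)).round(2))
    def e(q,ns):
        s=0
        for n in ns:
            W=T(q,L)
            for i in range(4):
                p=proj(n,W[i]*(1-t)+W[(i+1)%4]*t).astype(np.float32)
                s-=np.minimum(cv2.remap(G[n],p[None,:,0],p[None,:,1],1),150).mean()
        return s
    for ns in (("top",),("side",),("top","side")):
        m=minimize(e,r.x,args=(ns,),method="Nelder-Mead",options=dict(initial_simplex=r.x+np.array([[0,0,0],[.004,0,0],[0,.004,0],[0,0,.03]]),xatol=1e-5,fatol=1e-4))
        print("  edge",ns,m.x.round(4),round(m.fun,1))
for nm,a,b in (("pin top",(704,97),(556,362)),("grip top",(166,236),(112,162)),("punch top",(575,66),(498,283))):
    print(nm,*[v.round(4) for v in tri(un("top",a),un("side",b))])
E
```

```text
dryer 4dof [ 0.5487  0.1934 -0.4924 -0.0054] rms px 0.88
  3dof [ 0.5472  0.1914 -0.4924] 0.98
  edge ('top',) [ 0.5476  0.1914 -0.4685] -600.0
  edge ('side',) [ 0.545   0.195  -0.4736] -594.9
  edge ('top', 'side') [ 0.5465  0.1931 -0.4805] -1194.3
caddy 4dof [ 0.6034 -0.2024 -0.389  -0.0013] rms px 1.03
  3dof [ 0.6029 -0.2026 -0.3891] 1.04
  edge ('top',) [ 0.6029 -0.2026 -0.3891] -600.0
  edge ('side',) [ 0.6029 -0.2026 -0.3891] -600.0
  edge ('top', 'side') [ 0.6029 -0.2026 -0.3891] -1200.0
pin top [ 0.5856 -0.2531  0.1512] [-0.3394  0.6624  0.6635 -0.2168]
grip top [0.5013 0.2011 0.0704] [ 0.0851 -0.214  -0.2494  0.0643]
punch top [ 0.6245 -0.1523  0.1239] [-0.0731  0.1457  0.1535 -0.0492]
```

```bash
python3 - <<'E'
from h import *
cn={"dryer":(box(100,100,60),[.5469,.1925,-.483]),"caddy":(box(60,100,90),[.603,-.2025,-.389])}
G={}
for n in CM:
    g=cv2.GaussianBlur(cv2.imread(f"pics/{n}0.png"),(0,0),.7).astype(np.float32)
    G[n]=np.sqrt(cv2.GaussianBlur(sum(np.hypot(cv2.Sobel(g[...,k],5,1,0),cv2.Sobel(g[...,k],5,0,1)) for k in range(3)),(0,0),.6))
t=np.linspace(.05,.95,60)[:,None]
best={}
for k,(L,q0) in cn.items():
    def e(q,ns):
        s=0
        for n in ns:
            W=T(q,L)
            for i in range(4):
                p=proj(n,W[i]*(1-t)+W[(i+1)%4]*t).astype(np.float32)
                s-=cv2.remap(G[n],p[None,:,0],p[None,:,1],1).mean()
        return s
    for ns in (("top",),("side",),("top","side")):
        q=np.array(q0)
        for sc in (1,-.6,.3):
            m=minimize(e,q,args=(ns,),method="Nelder-Mead",options=dict(initial_simplex=q+sc*np.array([[0,0,0],[.005,0,0],[0,.005,0],[0,0,.03]]),xatol=1e-5,fatol=1e-4));q=m.x
        print(k,ns,q.round(4),round(m.fun,2),round(e(q0,ns),2))
    best[k]=q
d,c=best["dryer"],best["caddy"]
pts={"hole":T(d,[-.045,-.022,.06])}
for s in(0,.008,.045):pts[f"grip{s}"]=T(d,[-.045,-.022+s,.086])
pts["pintop"]=T(c,[0,-.055,.15]);pts["punchtop"]=T(c,[0,.055,.142])
for n,p in pts.items():print(n,p.round(4),*[(proj(v,p)[0]).round(1) for v in CM])
ov=[]
for n in("top","side"):
    s,u,v=CR[n];im=cv2.imread(f"pics/{n}c.png")
    for k in cn:
        P=(proj(n,T(best[k],cn[k][0]))-[u,v]+.5)*s-.5
        cv2.polylines(im,[P.round().astype(int)],True,(0,0,255),1)
    for p in pts.values():
        P=(proj(n,p)[0]-[u,v]+.5)*s-.5;cv2.circle(im,tuple(int(x) for x in P.round()),2,(0,255,255),-1)
    ov.append(cv2.resize(im,None,fx=.75,fy=.75) if n=="side" else im[:, :]);
h=np.zeros((600,800,3),np.uint8);h[:244,:536]=cv2.resize(ov[0],(536,244));h[:435,:1]=0
h[245:600,:]=0;s2=cv2.resize(ov[1],(416,355));h[245:600,:416]=s2
cv2.imwrite("pics/ov.png",h)
E
```

```text
dryer ('top',) [ 0.5473  0.1933 -0.4845] -76.64 -76.37
dryer ('side',) [ 0.5445  0.1904 -0.4694] -77.54 -75.74
dryer ('top', 'side') [ 0.5464  0.1922 -0.4796] -152.34 -152.11
caddy ('top',) [ 0.6042 -0.2023 -0.3857] -83.27 -82.11
caddy ('side',) [ 0.6029 -0.2021 -0.3777] -77.53 -77.3
caddy ('top', 'side') [ 0.6038 -0.2021 -0.3829] -160.25 -159.41
hole [0.4963 0.1934 0.06  ] [272.7 179.2] [258.8 227. ]
grip0 [0.4963 0.1934 0.086 ] [272.  173.5] [257.6 225.7]
grip0.008 [0.5    0.2005 0.086 ] [271.7 172. ] [255.3 224.6]
grip0.045 [0.5171 0.2333 0.086 ] [270.7 165.2] [244.6 219.5]
pintop [ 0.5832 -0.2531  0.15  ] [383.6 225.6] [404.8 188.1]
punchtop [ 0.6243 -0.1511  0.142 ] [369.3 200.9] [369.5 176.6]
```

View pics/ov.png

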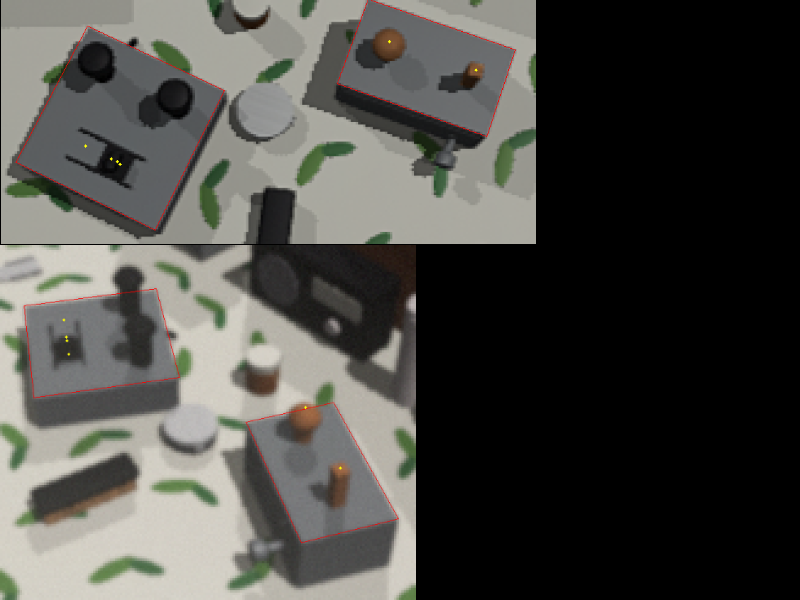

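The overlay fits well in both views: dryer yaw is about -27.5°, the shutter grip is near (0.498, 0.197), and the pin is near (0.583, -0.253). Moving above the shutter grip.

Call:
carry_out(commands=[[[-0.052, -0.0235, 0.0055, 0, 0, 0, 0], [-0.052, -0.0235, 0.0055, 0, 0, 0, 0], [-0.052, -0.0235, 0.0055, 0, 0, 0, 0], [-0.052, -0.0235, 0.0055, 0, 0, 0, 0], [-0.052, -0.0235, 0.0055, 0, 0, 0, 0], [-0.052, -0.0235, 0.0055, 0, 0, 0, 0], [-0.052, -0.0235, 0.0055, 0, 0, 0, 0], [-0.052, -0.0235, 0.0055, 0, 0, 0, 0], [0, 0, 0, 0, 0, 5, 0], [0, 0, 0, 0, 0, 5.1, 0]]], newtons=20)

```text
t: 1.35
position: [0.498, 0.197, 0.3601]
eef_rot: [[-0.885, 0.465, -0.001], [0.465, 0.885, -0.0], [0.001, -0.001, -1.0]]
force: [-1.3, 0.9, -0.2]
gripper_width: 0.0429
gripper_force: 0.0
```

```bash
cat >> h.py <<'E'
def go(target,yaw):
    """tool-frame shift and turn about tool z to have tool y at world angle yaw (deg, mod 180)"""
    from cell import robot
    o=robot.get_obs();R=np.array(o["eef_rot"]);p=np.array(o["position"])
    a=np.degrees(np.arctan2(R[1,1],R[0,1]));t=(a-yaw+90)%180-90
    tilt=R.T@[0,0,-1]
    print("t",round(o["t"],2),"pos",p.round(4),"yaw",round(a,2),"shift",(R.T@(np.array(target)-p)).round(4),"turnz",round(t,2),"tilt",np.degrees(np.cross([0,0,1],tilt)).round(2),"F",np.round(o["force"],2),"w",round(o["gripper_width"],4),"q",np.round(o["qpos"],1))
E
python3 -c "
from h import *
go([.498,.197,.242],62.5)
from cell import grab_frame
a=grab_frame('top')[205:255,225:300,::-1];b=grab_frame('side')[120:220,245:325,::-1]
h=np.zeros((500,780,3),np.uint8);h[:260,:390]=cv2.resize(a,(390,260));h[:480,392:776]=cv2.resize(b,(384,480));cv2.imwrite('pics/a1.png',h)"
```

```text
t 1.35 pos [0.498  0.197  0.3601] yaw 62.31 shift [-1.000e-04  1.000e-04  1.181e-01] turnz -0.19 tilt [-0.04 -0.06  0.  ] F [-1.32  0.91 -0.2 ] w 0.0429 q [  9.   21.4  87.8   0.   70.8 -53.3]
```

Call:
carry_out(commands=[[[0, 0, 0.025, 0, 0, 0, 0], [0, 0, 0.025, 0, 0, 0, 0], [0, 0, 0.025, 0, 0, 0, 0], [0, 0, 0.02, 0, 0, 0, 0], [0, 0, 0.015, 0, 0, 0, 0], [0, 0, 0.008, 0, 0, 0, 0], [0, 0, 0, 0, 0, 0, 0.4], [0, 0, 0, 0, 0, 0, 0.6], [0, 0, 0, 0, 0, 0, 0.9], [0, 0, 0, 0, 0, 0, 1]]], newtons=20)

```text
t: 2.7
position: [0.4977, 0.1977, 0.2434]
eef_rot: [[-0.887, 0.461, 0.001], [0.461, 0.887, 0.0], [-0.001, 0.001, -1.0]]
force: [-0.7, -0.1, 5.3]
gripper_width: 0.0109
gripper_force: 23.8
```

```bash
python3 -c "
from h import *
go([.517,.2333,.242],62.5)
from cell import robot;print(robot.get_obs()['gripper_force'])"
```

```text
t 2.7 pos [0.4977 0.1977 0.2434] yaw 62.55 shift [-0.0007  0.0405  0.0014] turnz 0.05 tilt [ 0.04  0.06 -0.  ] F [-0.71 -0.08  5.26] w 0.0109 q [  9.1  29.7  94.9  -0.   55.4 -53.4]
23.80792647600174
```

Call:
carry_out(commands=[[[0, 0.006, -0.001, 0, 0, 0, 1], [0, 0.008, 0, 0, 0, 0, 1], [0, 0.008, 0, 0, 0, 0, 1], [0, 0.008, 0, 0, 0, 0, 1], [0, 0.006, 0, 0, 0, 0, 1], [0, 0.004, 0, 0, 0, 0, 1], [0, 0.002, 0, 0, 0, 0, 1], [0, 0.001, 0, 0, 0, 0, 1], [0, 0, 0, 0, 0, 0, 1], [0, 0, 0, 0, 0, 0, 1]]])

```text
t: 3.95
position: [0.5168, 0.2331, 0.2434]
eef_rot: [[-0.888, 0.46, -0.008], [0.46, 0.888, -0.01], [0.003, -0.012, -1.0]]
force: [-11.7, -31.8, 10.2]
gripper_width: 0.0116
gripper_force: 24.5
```

Call:
carry_out(commands=[[[0, -0.001, 0, 0, 0, 0, 1], [0, -0.001, 0, 0, 0, 0, 1], [0, 0, 0, 0, 0, 0, 1], [0, 0, 0, 0, 0, 0, 1], [0, 0, 0, 0, 0, 0, 1], [0, 0, 0, 0, 0, 0, 1], [0, 0, 0, 0, 0, 0, 1], [0, 0, 0, 0, 0, 0, 1], [0, 0, 0, 0, 0, 0, 1], [0, 0, 0, 0, 0, 0, 1]]])

```text
t: 5.2
position: [0.5162, 0.2324, 0.2434]
eef_rot: [[-0.888, 0.46, -0.005], [0.46, 0.888, -0.006], [0.002, -0.008, -1.0]]
force: [-5.7, -22.1, 4.5]
gripper_width: 0.0116
gripper_force: 23.9
```

```bash
python3 -c "
from h import *
go([.517,.2333,.242],62.5)"
```

```text
t 5.2 pos [0.5162 0.2324 0.2434] yaw 62.59 shift [-0.0003  0.0012  0.0014] turnz 0.09 tilt [-0.45 -0.09  0.  ] F [ -5.74 -22.11   4.53] w 0.0116 q [ 12.4  32.9  89.2  -0.3  58.2 -50. ]
```

Call:
carry_out(commands=[[[0, -0.001, 0, 0, 0, 0, 1], [0, -0.001, 0, 0, 0, 0, 1], [0, -0.001, 0, 0, 0, 0, 1], [0, 0, 0, 0, 0, 0, 1], [0, 0, 0, 0, 0, 0, 1], [0, 0, 0, 0, 0, 0, 1], [0, 0, 0, 0, 0, 0, 1], [0, 0, 0, 0, 0, 0, 1], [0, 0, 0, 0, 0, 0, 1], [0, 0, 0, 0, 0, 0, 1]]])

```text
t: 6.45
position: [0.5153, 0.2313, 0.2435]
eef_rot: [[-0.888, 0.461, -0.001], [0.461, 0.888, -0.001], [-0.0, -0.001, -1.0]]
force: [2.1, -6.9, -2.9]
gripper_width: 0.0113
gripper_force: 22.9
```

```bash
python3 -c "
from h import *
go([.517,.2333,.242],62.5)"
```

```text
t 6.45 pos [0.5153 0.2313 0.2435] yaw 62.56 shift [-0.0006  0.0026  0.0015] turnz 0.06 tilt [-0.08  0.    0.  ] F [ 2.12 -6.93 -2.92] w 0.0113 q [ 12.3  32.7  89.5  -0.1  57.8 -50.2]
```

Call:
carry_out(commands=[[[0, 0, 0, 0, 0, 0, -0.3], [0, 0, 0, 0, 0, 0, -0.3], [0, 0, -0.004, 0, 0, 10, -0.3], [0, 0, 0, 0, 0, 10, -0.3], [0, 0, 0, 0, 0, 10, -0.3], [0, 0, 0, 0, 0, 10, -0.3], [0, 0, 0, 0, 0, 10, -0.3], [0, 0, 0, 0, 0, 10, -0.3], [0, 0, 0, 0, 0, 10, -0.3], [0, 0, 0, 0, 0, 10, -0.3]]])

```text
t: 7.7
position: [0.515, 0.2317, 0.2478]
eef_rot: [[0.305, 0.952, 0.0], [0.952, -0.305, 0.001], [0.0, -0.0, -1.0]]
force: [0.2, -0.1, 0.2]
gripper_width: 0.0554
gripper_force: 0.0
```

```bash
python3 -c "
from h import *
go([.5155,.2315,.247],-27.45)"
```

```text
t 7.7 pos [0.515  0.2317 0.2478] yaw -17.77 shift [-0.0001  0.0005  0.0008] turnz 9.68 tilt [-0.01 -0.03  0.  ] F [ 0.25 -0.08  0.24] w 0.0554 q [12.3 32.4 89.3  0.  58.3 30.1]
```

Call:
carry_out(commands=[[[0, 0, 0, 0, 0, 9.7, -0.3], [0, 0, 0, 0, 0, 0, 0.1], [0, 0, 0, 0, 0, 0, 0.3], [0, 0, 0, 0, 0, 0, 0.5], [0, 0, 0, 0, 0, 0, 1], [0, 0, 0, 0, 0, 0, 1], [0, 0, 0, 0, 0, 0, 1], [0, 0, 0, 0, 0, 0, 1], [0, 0, 0, 0, 0, 0, 1], [0, 0, 0, 0, 0, 0, 1]]])

```text
t: 8.95
position: [0.5147, 0.2317, 0.2479]
eef_rot: [[0.455, 0.891, -0.001], [0.891, -0.455, 0.001], [-0.0, -0.002, -1.0]]
force: [-5.7, 2.3, 4.2]
gripper_width: 0.0254
gripper_force: 20.4
```

```bash
python3 -c "
from h import *
go([.5155,.2315,.247],-27.45)"
```

```text
t 8.95 pos [0.5147 0.2317 0.2479] yaw -27.04 shift [0.0002 0.0008 0.0009] turnz 0.41 tilt [-0.09  0.01  0.  ] F [-5.68  2.34  4.17] w 0.0254 q [12.3 32.4 89.4  0.1 58.3 39.4]
```

Call:
carry_out(commands=[[[0, -0.001, 0, 0, 0, 0, 1], [0, 0, 0, 0, 0, 0, 1], [0, 0, 0, 0, 0, 0, 1], [0, 0, 0, 0, 0, 0, 1], [0, 0, 0, 0, 0, 0, 1], [0, 0, 0, 0, 0, 0, 1], [0, 0, 0, 0, 0, 0, 1], [0, 0, 0, 0, 0, 0, 1], [0, 0, 0, 0, 0, 0, 1], [0, 0, 0, 0, 0, 0, 1]]])

```text
t: 10.2
position: [0.5143, 0.2318, 0.2479]
eef_rot: [[0.456, 0.89, 0.0], [0.89, -0.456, 0.0], [0.0, 0.0, -1.0]]
force: [-1.0, -0.3, 5.9]
gripper_width: 0.0255
gripper_force: 20.5
```

```bash
python3 -c "
from h import *
go([.5155,.2315,.247],-27.45)"
```

```text
t 10.2 pos [0.5143 0.2318 0.2479] yaw -27.14 shift [0.0003 0.0012 0.0009] turnz 0.31 tilt [ 0.02 -0.02  0.  ] F [-0.98 -0.31  5.89] w 0.0255 q [12.4 32.3 89.5  0.  58.2 39.5]
```

Call:
carry_out(commands=[[[0, 0, 0, 0, 0, 0, -0.3], [0, 0, 0, 0, 0, 0, -0.3], [0, 0, -0.03, 0, 0, 0, -0.3], [0, 0, -0.05, 0, 0, 0, 0], [0, 0, -0.05, 0, 0, 0, 0], [-0.05, 0, -0.02, 0, 0, 0, 0], [-0.06, 0, 0, 0, 0, 0, 0], [-0.06, 0, 0, 0, 0, 0, 0], [-0.06, 0, 0, 0, 0, 0, 0], [-0.06, 0, 0, 0, 0, 0, 0]]])

```text
t: 11.45
position: [0.3807, -0.0276, 0.3977]
eef_rot: [[0.456, 0.89, 0.0], [0.89, -0.456, -0.0], [-0.0, 0.0, -1.0]]
force: [1.0, -0.9, 0.3]
gripper_width: 0.0428
gripper_force: 0.0
```

```bash
cat > pinfit.py <<'E'
from h import *
M={};S=8
for n,(u0,u1,v0,v1) in {"top":(392,416,178,202),"side":(372,394,217,250)}.items():
    im=cv2.imread(f"pics/{n}0.png").astype(float)[v0:v1,u0:u1]
    r=im[...,2]-im[...,0]   # red-blue: wood vs grey
    M[n]=(np.clip(cv2.GaussianBlur(r,(0,0),.5)/np.percentile(r,97.5),0,1),u0,v0)
H=np.vstack([box(9,9,90),box(9,9,150)])
def e(q):
    s=0
    for n,(m,u,v) in M.items():
        P=(proj(n,T(q,H))-[u,v]+.5)*S
        z=np.zeros((m.shape[0]*S,m.shape[1]*S),np.float32)
        cv2.fillConvexPoly(z,cv2.convexHull((P*16).round().astype(np.int32)),1,shift=4)
        z=cv2.GaussianBlur(cv2.resize(z,m.shape[::-1],interpolation=cv2.INTER_AREA),(0,0),.6)
        s+=((z-m)**2).sum()
    return s
for y0 in range(-45,45,10):
    q=np.array([.583,-.253,np.radians(y0)])
    m=minimize(e,q,method="Nelder-Mead",options=dict(initial_simplex=q+np.array([[0,0,0],[.004,0,0],[0,.004,0],[0,0,.1]])))
    print(y0,m.x[:2].round(4),np.degrees(m.x[2]).round(1),round(m.fun,2))
E
python3 pinfit.py; python3 -c "
from h import *
go([.581,-.2545,.36],-27)
from cell import grab_frame
t=grab_frame('top');s=grab_frame('side')
cv2.imwrite('pics/t2.png',t[:,:,::-1]);cv2.imwrite('pics/s2.png',s[:,:,::-1])
h=np.zeros((440,790,3),np.uint8);h[:384,:336]=cv2.resize(t[205:253,230:272,::-1],(336,384));h[:384,340:724]=cv2.resize(s[150:206,250:306,::-1],(384,384))
a=cv2.imread('pics/side0.png')[218:248,370:398];h[384:,:1]=0
cv2.imwrite('pics/v2.png',h)"
```

```text
-45 [ 0.585  -0.2537] -48.1 32.62
-35 [ 0.5842 -0.2535] -43.8 33.04
-25 [ 0.5847 -0.2538] -49.1 32.65
-15 [ 0.5846 -0.2536] -48.1 32.49
-5 [ 0.5848 -0.2537] -49.2 32.47
5 [ 0.5842 -0.2536] 41.9 32.66
15 [ 0.5845 -0.2535] 42.6 32.66
25 [ 0.5846 -0.2537] 43.2 32.67
35 [ 0.5846 -0.2537] 42.0 32.56
t 11.45 pos [ 0.3807 -0.0276  0.3977] yaw -27.12 shift [-0.1107  0.2817  0.0378] turnz -0.12 tilt [ 0.03  0.01 -0.  ] F [ 0.99 -0.94  0.34] w 0.0428 q [-21.9  -0.3 108.4  -0.   71.9   5.2]
```

View pics/v2.png

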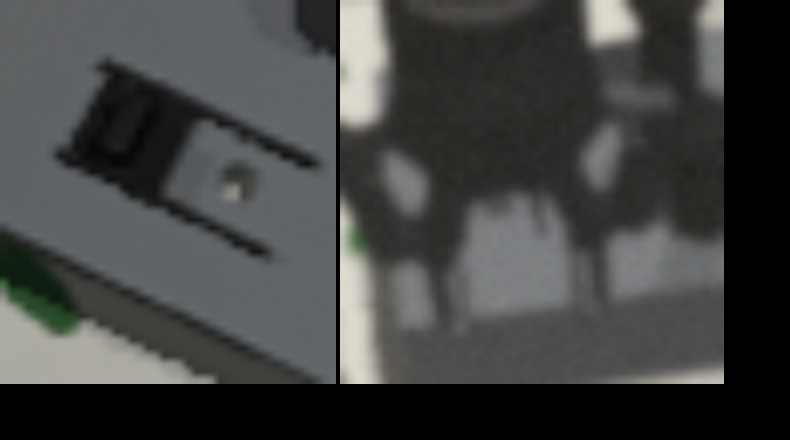

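Shutter is fully open, and the hole with the white button shows at crop (235,180), i.e. top pixel (258.9,227), which matches the fit. Next is the pin's yaw.

```bash
cat >> pinfit.py <<'E'
print("profile")
for y in range(-45,45,10):
    m=minimize(lambda p:e([p[0],p[1],np.radians(y)]),[.5846,-.2537],method="Nelder-Mead",options=dict(initial_simplex=[[.5846,-.2537],[.587,-.2537],[.5846,-.251]]))
    print(y,m.x.round(4),round(m.fun,2))
E
python3 pinfit.py|sed -n '/profile/,$p'; python3 -c "
import cv2,numpy as np
a=cv2.imread('pics/s2.png')[214:252,368:398];b=cv2.imread('pics/t2.png')[176:204,390:420]
h=np.zeros((570,800,3),np.uint8);h[:494,:390]=cv2.resize(a,(390,494),interpolation=3);h[:364,400:790]=cv2.resize(b,(390,364),interpolation=3);cv2.imwrite('pics/v3.png',h)"
```

```text
profile
-45 [ 0.5842 -0.2537] 32.92
-35 [ 0.5847 -0.2532] 36.78
-25 [ 0.5846 -0.2537] 43.98
-15 [ 0.5844 -0.2534] 49.99
-5 [ 0.5846 -0.2537] 53.72
5 [ 0.5849 -0.2533] 54.34
15 [ 0.5846 -0.2535] 51.05
25 [ 0.5844 -0.2534] 44.77
35 [ 0.5849 -0.2533] 36.47
```

View pics/v3.png

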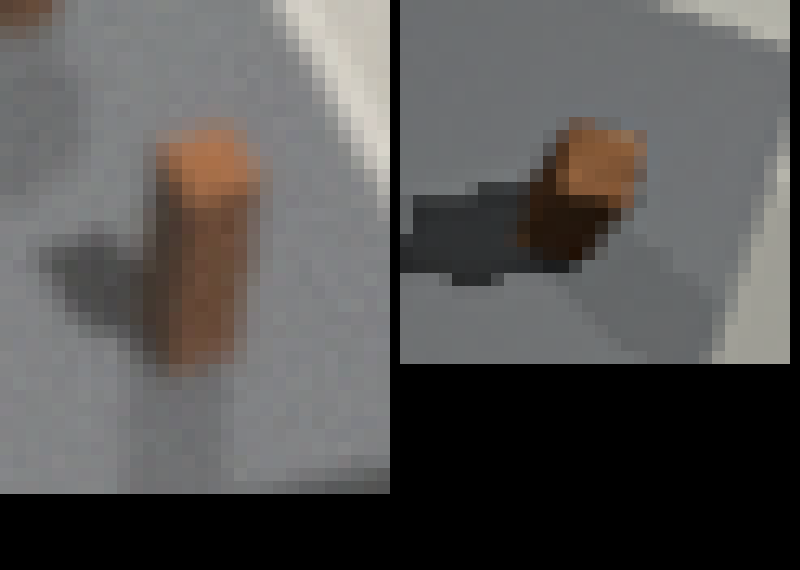

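The side view (left) shows a wide face at columns 180-250 and a narrow dark one at 150-180, with the handle's top at (210,160). In the top view (right) the square top at (603,160) is turned about 15-20°. That suggests a yaw close to the caddy's, so I'll refit with a saturation mask.

```bash
sed -i 's|^    r=im.*|    b=cv2.GaussianBlur(im,(0,0),.6);r=(b[...,2]-b[...,0])/(b.max(2)+8)|; s|M\[n\]=.*|M[n]=(np.clip((r-.02)/.25,0,1),u0,v0)|' pinfit.py
python3 pinfit.py
```

```text
-45 [ 0.5839 -0.2532] -28.0 4.73
-35 [ 0.5839 -0.2533] -26.3 4.72
-25 [ 0.5838 -0.2532] -25.1 4.75
-15 [ 0.5839 -0.2532] -27.1 4.73
-5 [ 0.5839 -0.2532] -27.9 4.71
5 [ 0.5838 -0.2534] 6.3 10.98
15 [ 0.5839 -0.2534] 24.0 10.05
25 [ 0.584  -0.2533] 25.0 10.09
35 [ 0.584  -0.2535] 31.8 10.83
profile
-45 [ 0.5837 -0.2534] 10.88
-35 [ 0.5838 -0.2533] 6.26
-25 [ 0.5839 -0.2532] 4.76
-15 [ 0.5837 -0.2533] 6.67
-5 [ 0.5838 -0.2532] 9.43
5 [ 0.5841 -0.2532] 11.13
15 [ 0.5839 -0.2533] 10.78
25 [ 0.5841 -0.2534] 10.05
35 [ 0.584  -0.2534] 11.86
```

Call:
carry_out(commands=[[[-0.0183, 0.0472, 0, 0, 0, 0, 0], [-0.0183, 0.0472, 0, 0, 0, 0, 0], [-0.0183, 0.0472, 0, 0, 0, 0, 0], [-0.0183, 0.0472, 0, 0, 0, -1, 0], [-0.0183, 0.0472, 0, 0, 0, 0, 0], [-0.0183, 0.0472, 0, 0, 0, 0, 0], [0, 0, 0.02, 0, 0, 0, 0], [0, 0, 0.02, 0, 0, 0, 0], [0, 0, 0, 0, 0, 0, 0], [0, 0, 0, 0, 0, 0, 0]]], newtons=30)

```text
t: 12.8
position: [0.5854, -0.2517, 0.3586]
eef_rot: [[0.44, 0.898, 0.001], [0.898, -0.44, -0.001], [-0.0, 0.001, -1.0]]
force: [0.1, -0.3, 0.8]
gripper_width: 0.043
gripper_force: 0.0
```

```bash
python3 -c "
from h import *
go([.5825,-.2545,.275],-26)"
```

```text
t 12.8 pos [ 0.5854 -0.2517  0.3586] yaw -26.13 shift [-0.0038 -0.0014  0.0836] turnz -0.13 tilt [ 0.07  0.01 -0.  ] F [ 0.07 -0.31  0.84] w 0.043 q [-33.8  34.2  68.3   0.   77.5  -7.7]
```

Call:
carry_out(commands=[[[-0.004, -0.0014, 0.02, 0, 0, 0, 0], [0, 0, 0.025, 0, 0, 0, 0], [0, 0, 0.02, 0, 0, 0, 0], [0, 0, 0.0186, 0, 0, 0, 0], [0, 0, 0, 0, 0, 0, 0.2], [0, 0, 0, 0, 0, 0, 0.4], [0, 0, 0, 0, 0, 0, 0.5], [0, 0, 0, 0, 0, 0, 0.7], [0, 0, 0, 0, 0, 0, 1], [0, 0, 0, 0, 0, 0, 1]]], newtons=30)

```text
t: 14.05
position: [0.5822, -0.255, 0.275]
eef_rot: [[0.441, 0.898, 0.001], [0.898, -0.441, -0.001], [-0.0, 0.002, -1.0]]
force: [-1.0, 0.5, 5.9]
gripper_width: 0.0178
gripper_force: 32.5
```

```bash
python3 -c "
from h import *
go([.5825,-.2545,.275],-26)"
```

```text
t 14.05 pos [ 0.5822 -0.255   0.275 ] yaw -26.15 shift [0.0006 0.0001 0.    ] turnz -0.15 tilt [ 0.09  0.01 -0.  ] F [-1.02  0.55  5.89] w 0.0178 q [-34.2  38.4  74.2   0.   67.4  -8.1]
```

Call:
carry_out(commands=[[[0, 0, 0, 0, 0, 0, 1], [0, 0, 0, 0, 0, 0, 1], [0, 0, -0.01, 0, 0, 0, 1], [0, 0, -0.015, 0, 0, 0, 1], [0, 0, -0.02, 0, 0, 0, 1], [0, 0, -0.025, 0, 0, 0, 1], [0, 0, -0.025, 0, 0, 0, 1], [0, 0, -0.02, 0, 0, 0, 1], [0, 0, -0.015, 0, 0, 0, 1], [0, 0, 0, 0, 0, 0, 1]]], newtons=70)

```text
t: 15.3
position: [0.582, -0.2549, 0.4053]
eef_rot: [[0.441, 0.898, 0.002], [0.898, -0.441, -0.001], [-0.0, 0.002, -1.0]]
force: [0.4, 1.2, 0.0]
gripper_width: 0.017
gripper_force: 68.2
```

```bash
python3 -c "
from h import *
go([.4935,.1916,.400],-27.3)
from cell import grab_frame
t=grab_frame('top');s=grab_frame('side')
for n,i in (('top',t),('side',s)): cv2.imwrite('pics/%s3.png'%n,i[:,:,::-1])
for n in CM:print(n,proj(n,[[.582,-.255,.15],[.582,-.255,.21]]).round(0))"
```

```text
t 15.3 pos [ 0.582  -0.2549  0.4053] yaw -26.15 shift [ 0.3618 -0.2763  0.0046] turnz 1.15 tilt [ 0.12  0.02 -0.  ] F [0.44 1.22 0.01] w 0.017 q [-34.2  32.3  64.5   0.   83.2  -8.1]
side [[384. 226.]
 [386. 211.]]
top [[405. 189.]
 [409. 184.]]
```

Call:
carry_out(commands=[[[0.0402, -0.0307, 0.0005, 0, 0, 0, 1], [0.0402, -0.0307, 0.0005, 0, 0, 0, 1], [0.0402, -0.0307, 0.0005, 0, 0, 0, 1], [0.0402, -0.0307, 0.0005, 0, 0, 0, 1], [0.0402, -0.0307, 0.0005, 0, 0, 0, 1], [0.0402, -0.0307, 0.0005, 0, 0, 0, 1], [0.0402, -0.0307, 0.0005, 0, 0, 0, 1], [0.0402, -0.0307, 0.0005, 0, 0, 0, 1], [0.0402, -0.0307, 0.0005, 0, 0, 0, 1], [0, 0, 0, 0, 0, 1.1, 1]]])

```text
t: 16.65
position: [0.4925, 0.1941, 0.3987]
eef_rot: [[0.455, 0.891, -0.002], [0.891, -0.455, 0.0], [-0.001, -0.002, -1.0]]
force: [-0.6, -1.2, -0.8]
gripper_width: 0.0174
gripper_force: 68.5
```

```bash
python3 -c "
from h import *
go([.4935,.1916,.320],-27.3)"
```

```text
t 16.65 pos [0.4925 0.1941 0.3987] yaw -27.04 shift [-0.0017  0.0022  0.0787] turnz 0.26 tilt [-0.1   0.04  0.  ] F [-0.59 -1.22 -0.84] w 0.0174 q [ 8.8 18.8 85.6  0.  75.8 35.9]
```

Call:
carry_out(commands=[[[-0.0017, 0.0022, 0.02, 0, 0, 0.2, 1], [0, 0, 0.02, 0, 0, 0, 1], [0, 0, 0.02, 0, 0, 0, 1], [0, 0, 0.015, 0, 0, 0, 1], [0, 0, 0.007, 0, 0, 0, 1], [0, 0, 0, 0, 0, 0, 1], [0, 0, 0, 0, 0, 0, 1], [0, 0, 0, 0, 0, 0, 1], [0, 0, 0, 0, 0, 0, 1], [0, 0, 0, 0, 0, 0, 1]]])

```text
t: 17.9
position: [0.4947, 0.1891, 0.3177]
eef_rot: [[0.461, 0.887, 0.0], [0.887, -0.461, 0.0], [0.0, 0.0, -1.0]]
force: [0.1, -0.4, -0.9]
gripper_width: 0.017
gripper_force: 68.5
```

```bash
python3 -c "
from h import *
go([.4935,.1916,.317],-27.3)
from cell import grab_frame
h=np.zeros((600,800,3),np.uint8)
t=grab_frame('top');s=grab_frame('side')
h[:400,:400]=cv2.resize(t[202:252,232:282,::-1],(400,400),interpolation=3);h[:600,400:]=cv2.resize(s[135:195,252:292,::-1],(400,600),interpolation=3)
cv2.imwrite('pics/v4.png',h)
for n in CM:print(n,proj(n,[[.4963,.1934,.06],[.4963,.1934,.072],[.4963,.1934,.132]]).round(1))"
```

```text
t 17.9 pos [0.4947 0.1891 0.3177] yaw -27.45 shift [ 0.0017 -0.0022  0.0007] turnz -0.15 tilt [ 0.01 -0.01  0.  ] F [ 0.08 -0.4  -0.88] w 0.017 q [ 8.2 23.3 91.9 -0.  64.8 35.7]
side [[272.7 179.2]
 [272.4 176.6]
 [270.6 163.2]]
top [[258.8 227. ]
 [258.3 226.4]
 [255.4 223.3]]
```

View pics/v4.png

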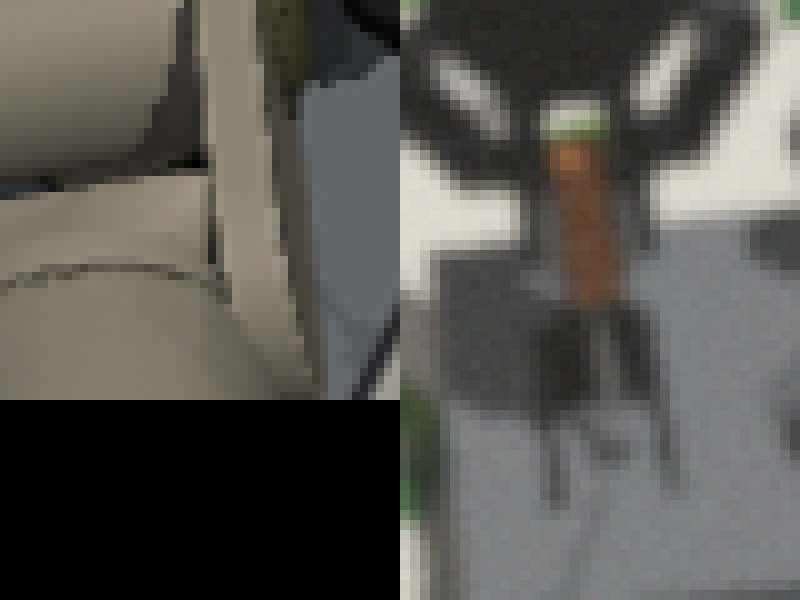

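The side view shows the gripped pin upright at crop (597,305), with its tip just short of the hole at (612,447). The top view is blocked by the arm. Correcting by 2-3 mm and entering the hole slowly.

Call:
carry_out(commands=[[[0.0017, -0.0022, 0, 0, 0, -0.1, 1], [0, 0, 0, 0, 0, 0, 1], [0, 0, 0, 0, 0, 0, 1], [0, 0, 0.004, 0, 0, 0, 1], [0, 0, 0.004, 0, 0, 0, 1], [0, 0, 0.004, 0, 0, 0, 1], [0, 0, 0.004, 0, 0, 0, 1], [0, 0, 0.004, 0, 0, 0, 1], [0, 0, 0, 0, 0, 0, 1], [0, 0, 0, 0, 0, 0, 1]]])

```text
t: 19.25
position: [0.4935, 0.1916, 0.2977]
eef_rot: [[0.459, 0.888, 0.0], [0.888, -0.459, 0.0], [0.0, 0.0, -1.0]]
force: [-0.2, 0.1, -0.4]
gripper_width: 0.0173
gripper_force: 68.5
```

```bash
python3 -c "
from h import *
go([.4935,.1916,.275],-27.3)"
```

```text
t 19.25 pos [0.4935 0.1916 0.2977] yaw -27.35 shift [-0.     -0.      0.0227] turnz -0.05 tilt [ 0.01 -0.01  0.  ] F [-0.15  0.07 -0.42] w 0.0173 q [ 8.5 24.7 93.2 -0.  62.1 35.9]
```

Tip is at about 0.053 with no contact force, so it's inside the hole. Continuing down to the button.

Call:
carry_out(commands=[[[0, 0, 0.004, 0, 0, 0, 1], [0, 0, 0.004, 0, 0, 0, 1], [0, 0, 0.004, 0, 0, 0, 1], [0, 0, 0.003, 0, 0, 0, 1], [0, 0, 0.002, 0, 0, 0, 1], [0, 0, 0.001, 0, 0, 0, 1], [0, 0, 0, 0, 0, 0, 1], [0, 0, 0, 0, 0, 0, 1], [0, 0, 0, 0, 0, 0, 1], [0, 0, 0, 0, 0, 0, 1]]])

```text
t: 20.5
position: [0.4935, 0.1916, 0.2797]
eef_rot: [[0.459, 0.888, 0.0], [0.888, -0.459, 0.0], [0.0, 0.0, -1.0]]
force: [-1.4, 0.6, 2.7]
gripper_width: 0.0176
gripper_force: 68.7
```

Call:
carry_out(commands=[[[0, 0, 0.001, 0, 0, 0, 1], [0, 0, 0.001, 0, 0, 0, 1], [0, 0, 0.001, 0, 0, 0, 1], [0, 0, 0.001, 0, 0, 0, 1], [0, 0, 0.001, 0, 0, 0, 1], [0, 0, 0, 0, 0, 0, 1], [0, 0, 0, 0, 0, 0, 1], [0, 0, 0, 0, 0, 0, 1], [0, 0, 0, 0, 0, 0, 1], [0, 0, 0, 0, 0, 0, 1]]])

```text
t: 21.75
position: [0.4935, 0.1916, 0.2746]
eef_rot: [[0.459, 0.888, 0.0], [0.888, -0.459, 0.0], [0.0, 0.0, -1.0]]
force: [-1.9, 0.4, 4.3]
gripper_width: 0.0171
gripper_force: 69.1
```

Call:
carry_out(commands=[[[0, 0, 0.001, 0, 0, 0, 1], [0, 0, 0.001, 0, 0, 0, 1], [0, 0, 0.0005, 0, 0, 0, 1], [0, 0, 0, 0, 0, 0, 1], [0, 0, 0, 0, 0, 0, 1], [0, 0, 0, 0, 0, 0, 1], [0, 0, 0, 0, 0, 0, 1], [0, 0, 0, 0, 0, 0, 1], [0, 0, 0, 0, 0, 0, 1], [0, 0, 0, 0, 0, 0, 1]]])

```text
t: 23.0
position: [0.4936, 0.1917, 0.2738]
eef_rot: [[0.459, 0.888, 0.002], [0.888, -0.459, 0.0], [0.001, 0.001, -1.0]]
force: [-5.6, -0.2, 19.7]
gripper_width: 0.017
gripper_force: 71.1
```

The force has jumped to about 20 N with the descent stopped: the hard stop. One last look before handing in.

```bash
python3 -c "
from h import *
from cell import grab_frame
s=grab_frame('side')
cv2.imwrite('pics/v5.png',cv2.resize(s[125:275,240:420,::-1],(720,600),interpolation=3))"
```

```text
(no output)
```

View pics/v5.png

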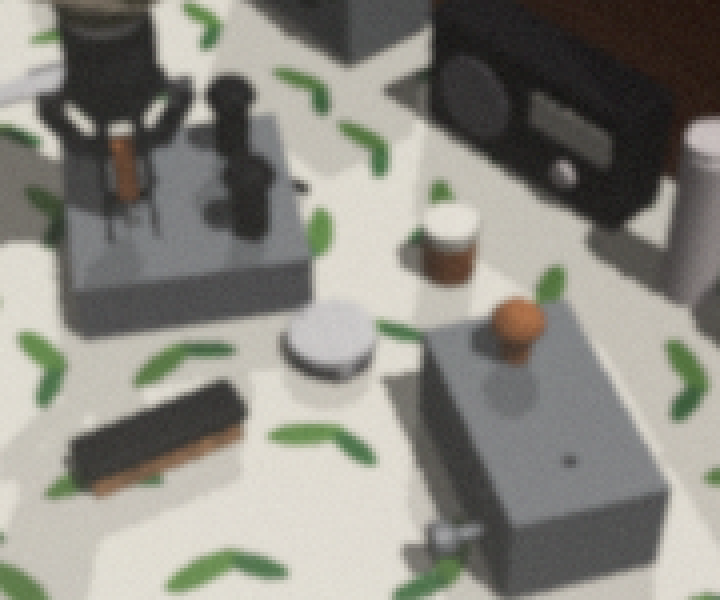

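The pin is gripped and in the hole at (128,200). The punch at (518,325), the tin and the brush have not moved, and the pin's socket at (570,461) is empty.

```bash
python3 -c "
from cell import robot
print(robot.get_obs()['force'].round(1),robot.job_done())"
```

```text
the job is handed in; nothing more can be done
[-5.6 -0.8 20.3] None
```

I slid the shutter open to its stop and pressed the reset button down to its hard stop with the pin (about 20 N), then handed the job in at about 23 s with the pin still gripped; the punch stayed in its socket and the bystanders in the last picture looked unmoved, but the hand-in call returned no verdict.

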